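# Third hand at the drilling jig

### The job

Be the jeweller's third hand: take the wooden sled that carries the round silver pendant blank by its black grip, lay it flat on the bed of the blue drilling jig with the blank end towards the sprung orange stop, then slide it between the rails and press the stop back gently until its black pointer stands within the green band, never letting the pointer go into the red. Finish while still holding the sled there, flat, still and steadily pressed in the green, so that she can tighten the thumbscrews; do not let go. Leave the other two sleds and the other things on the bench where they are.

Things in the scene. Friction and masses are not known exactly. Their poses are not given: they have to be found in the camera images.
- sled_silver: Loose wooden sled 80 (x) x 50 (y) x 22 high, 0.13-0.25 kg; upright black grip 36 (x) x 26 (y), 22 to 64 above the underside, centred at x = -18. Lies flat. Origin: centre of the underside; +x points to the end with the blank (nose, x = +40). Carries the round silver disc, 30 across, 3 thick, on top at x = +21. The one to use; it may stand in any of the three places.
- sled_silver_grip (a point): Point on the centre line of the silver sled's grip, 46 above its underside (18 below the grip's top): where to grasp; fingers close along the sled's y over 26 mm.
- sled_silver_nose (a point): Centre of the silver sled's nose face (x = +40, 11 above the underside), the face that meets the stop.
- jig: Fixed blue jig, bed 260 (x) x 130 (y), its top 15 above the table. Origin: centre of the underside; +x is the slide direction, to the stop. Two rails 12 high, 55 apart inside, from x = 0 to +70, with a flared mouth (89 apart) beginning at x = -32; the bed is open behind it. Two brass thumbscrews outside the rails at x = +60, y = +-52, 22 above the bed.
- scale (a point): Centre of the green band (jig x = 100, 31 above the bed) on top of the grey spring housing, which stands on the bed from jig x = 80 to 130, 60 wide, 30 high. Bands painted across it: white x = 84-96, green 96-104, yellow 104-108, red beyond 108.
- bed (a point): Point on the bed's top at x = -75, y = 0 in the jig's frame (15 above the table): with the sled's middle there its nose is 3 short of the flared mouth and 80 short of the stop.
- stop_pad: Orange pad of the sprung stop, 10 thick (x) x 44 wide x 33 high, from 3 to 36 above the bed. Its origin is the same as the jig's when the stop is out, and moves along with the pad.
- stop_face (a point): Centre of the pad face that the nose meets, 11 above the bed; at x = +45 in the jig's frame when the stop is out; moves with the pad.
- stop (a joint): Travel of the sprung stop in m: 0 out (start), grows as it is pushed along jig +x, end 0.024. Spring: 2 N at 0, plus 0.8 N per mm (10 N at 10 mm); it pushes the sled back if let go. The pointer, a black bar across the scale, moves with it from jig x = 90 mm: green is 0.006 to 0.014, yellow to 0.018, red from 0.018.
- sled_copper: Loose wooden sled 80 (x) x 50 (y) x 22 high, 0.13-0.25 kg; upright black grip 36 (x) x 26 (y), 22 to 64 above the underside, centred at x = -18. Lies flat. Origin: centre of the underside; +x points to the end with the blank (nose, x = +40). This one carries a square copper blank. A bystander, to be left alone.
- sled_brass: Loose wooden sled 80 (x) x 50 (y) x 22 high, 0.13-0.25 kg; upright black grip 36 (x) x 26 (y), 22 to 64 above the underside, centred at x = -18. Lies flat. Origin: centre of the underside; +x points to the end with the blank (nose, x = +40). This one carries a narrow brass bar blank, set crosswise. A bystander, to be left alone.
- clay_pot: Small grey screw pot, 42 across, 34 high. Origin: centre of the underside. A bystander, to be left alone.
- glass_jar: Glass jar with white cap, 54 across, 70 high, beyond the sleds. Origin: centre of the underside. A bystander, to be left alone.
- pin_vise: Black pin vise lying flat, 112 long with its drill along x, 12 high. Origin: underside of its middle. A bystander, to be left alone.
- needle_tool: Lime green needle tool lying flat, handle 90 x 11 x 11, needle 50 long to +x. Origin: underside of the handle's middle. A bystander, to be left alone.
- brush: Brush lying flat along its x, 160 long. A bystander, to be left alone.

How it is judged (in metres and radians):
On the way, in this order (a step that is already met when the one before it is completed fails the run):
1. the silver sled lies flat on the bed, blank end towards the stop, with the stop still out (z of sled_silver in the frame of jig between 0.012 and 0.019 m and y of sled_silver in the frame of jig between -0.02 and 0.02 m and angle between sled_silver's own z axis and vertical below 0.09 rad and angle between the x axis of sled_silver and the x axis of jig, either way round below 0.35 rad and value of joint stop below 0.003 m and x of stop_face in the frame of sled_silver between 0.038 and 0.15 m), for 0.1 s.
2. the sled presses the stop with the pointer in the green for a second (z of sled_silver in the frame of jig between 0.012 and 0.019 m and y of sled_silver in the frame of jig between -0.009 and 0.009 m and angle between the x axis of sled_silver and the x axis of jig, either way round below 0.15 rad and angle between sled_silver's own z axis and vertical below 0.07 rad and x of stop_face in the frame of sled_silver between 0.035 and 0.045 m and value of joint stop between 0.006 and 0.014 m and contact force between sled_silver and stop_pad between 4.5 and 16 N), for 1 s.
At the end, for the whole second after the job is handed in: Robot holds the silver sled flat on the bed (height -3/+4 mm, tilt < 0.07 rad), between the rails (9 mm, 0.15 rad), nose on the stop with 4.5-16 N, stop travel 6-14 mm (green), at rest, robot contact over 2 N; all other things within 30 mm of their start (all of step 2 and linear speed of sled_silver below 0.01 m/s and velocity of joint stop below 0.01 m/s and contact force between any of the fingers, the arm and sled_silver above 2 N and distance of each of sled_copper, sled_brass, clay_pot, glass_jar, pin_vise, needle_tool, brush from where it was at the start of the episode below 0.03 m); the arm keeps its last pose, push and grip.
It fails at once if the pointer goes into the red (travel over 18.5 mm) (value of joint stop above 0.0185 m).
It fails at once if a bystander is pushed more than 30 mm (distance of any of sled_copper, sled_brass, clay_pot, glass_jar, pin_vise, needle_tool, brush from where it was at the start of the episode above 0.03 m).
It also fails if it takes over 51 s, if anything falls off the work surface, if the arm or the gripper's body presses on something with over 40 N, if the wrist force passes 120 N, or if a joint passes its speed limit or range.

### The arm

A 6-joint arm with a two-finger parallel gripper is mounted at the origin on the work surface. World frame = base frame: x ahead of the robot, y to its left, z up, the work surface at z = 0. Lengths are in mm, angles in rad, forces in N, time in s.
With the tool pointing down it reaches from about 375 to 900 mm from the base axis. Payload 3.1 kg.
Tool frame: the origin (TCP) lies midway between the tips of the shut fingers; the grasp point (between the pads) lies 19 mm behind it; x points along the fingers, y is the direction in which the jaws open and shut, and the axes are right-handed (so a half turn about x gives the same grasp; the last joint's range is limited). The gripper opens to 87 mm and grips with 3 to 60 N. Pads are 19 mm wide; open, the fingers measure 117 mm over their backs; the gripper's body (75 mm by 190 mm) begins 51 mm behind the grasp point.
Start: joints at [1.038, 0.527, 1.433, -0, 1.181, -0.178], TCP at [216.499, 586.28, 222.548] pointing down, gripper open.
Joint ranges: [-3.08, 3.08], [-0.75, 2.2], [0.22, 2.44], [-1.43, 4.57], [0, 2.65], [-2.85, 2.85]. Speed limits (rad/s): [2.79, 2.79, 3.14, 3.14, 3.14, 3.14].

### API

Orientations are given as a unit quaternion [w, x, y, z].
In Python, from rig import ctrl gives the robot as it stands.
- The arm moves only by the tool drive_tool, never from a script. Its arguments are lists of equal length, an entry for each row: "grip": the finger opening in mm, from 0 to 87; "travel": the shift along the tool's x, y, z in mm, a list of three; "turn": the turn about the tool's x in rad. A call has 1 to 8 rows; each row shifts and turns the commanded pose from where the row before left it, along the tool's axes as they then stand; what a row does not reach is not made up. A row lasts 1/12 s, in which the tool goes at most 41.7 mm and 7.16 degrees, less where a joint would pass 70% of its speed; a pose out of reach is approached as far as the arm can. A call is refused whole if a number of a shift passes 41.7 or a number of a turn 0.125, either way. A call with a gripper value outside its range is refused whole. The fingers move at their own pace and stop on an object; the grip force is fixed at half the most. Time passes only in rows, so rows that do not move let the fingers close. It gives the time, the measured TCP pose, the force and the opening at its end, in the units of the state.
- ctrl.observe(): the state, without advancing time (a new reading comes with each control period).
- ctrl.capture(name): name is "side" or "top" or "wrist"; returns (picture, depth): 400x640x3 uint8, red, green, blue; 400x640 float32, mm along the optical axis (not along the pixel's ray), 0 where there is no reading.
- ctrl.get_calibration(name): a dict with "mtx" (3x3 intrinsics, pixels), "k1" (the pictures are not rectified: a ray, as slopes to the right and down, at radius r is drawn at 1 + k1 r^2 times it, then the intrinsics apply), "R" (3x3) and "t" (3): a world point X has camera coordinates R X + t. Camera axes: x right, y down, z forward; pixel columns grow to the right and rows downward; lengths in mm; the calibration is good to about 2 mm. A picture is of the moment at which its call begins: read the wrist's pose just before it. get_calibration takes no time and is no camera call; for the wrist camera it gives the pose at the moment of the call.
- ctrl.sign_off(): hands the job in, once; it reports no verdict.
The state is a dict: "t": time; "q": joint angles; "joint_vel": joint speeds; "joint_torque": joint torques, N m; "position": TCP position; "ee_rot": TCP orientation; "contact_force": force on the tool from outside, world axes, zero at the start; "wrist_torque": the same for the moment, N m; "width": finger opening in mm.
Only numpy, scipy, OpenCV 4.12 (cv2) and the standard library are available. Lean on these libraries where they do the work, as an engineer would, in place of code of your own. Each camera call takes 0.05 s, during which the arm holds its last target. There are 200 camera calls.

## Working session

There is one attempt and no reset: what is moved stays moved. The work goes in short steps, Python scripts to look and compute and a tool call to move; the robot and the scene stay as the last step left them, time stands still between calls to the robot, and variables do not carry over. Pictures are saved under pics/ and viewed, about 8 in all and at most 12, crops included, and the job is handed in when it is done.

Besides the shell and the picture viewer there is one more tool, called after "Call:" as a command line: name --pt "numbers of a row" for each row, then --argument value for the rest. drive_tool: Moves the arm, as the interface text tells. Its arguments: {"type":"object","properties":{"grip":{"type":"array","items":{"type":"number"}},"travel":{"type":"array","items":{"type":"array","items":{"type":"number"}}},"turn":{"type":"array","items":{"type":"number"}}},"required":["grip","travel","turn"]}

```bash
mkdir -p pics; ls
cat > h.py <<'E'
import numpy as np, cv2
from rig import ctrl
def px2w(c,u,v,z):
    "pixel -> world point on plane at height z"
    K=np.array(c["mtx"],float);R=np.array(c["R"]);t=np.array(c["t"]).ravel()
    d=np.array([(u-K[0,2])/K[0,0],(v-K[1,2])/K[1,1]]);s=d.copy()
    for _ in range(20): s=d/(1+c["k1"]*(s@s))
    r=R.T@np.array([s[0],s[1],1]);o=-R.T@t
    return o+r*(z-o[2])/r[2]
def w2px(c,X):
    K=np.array(c["mtx"],float);p=np.array(c["R"])@np.array(X,float)+np.array(c["t"]).ravel();s=p[:2]/p[2];s=s*(1+c["k1"]*(s@s))
    return K[0,0]*s[0]+K[0,2],K[1,1]*s[1]+K[1,2]
E
python3 - <<'E'
from h import *
s=ctrl.observe();print(s)
for n in("top","side"):
    p,d=ctrl.capture(n);cv2.imwrite(f"pics/{n}0.png",p[:,:,::-1]);np.save(f"pics/{n}0.npy",d)
    c=ctrl.get_calibration(n);print(n,c)
E
```

```text
pics
{'t': 0.0, 'q': array([ 1.03851431e+00,  5.28475603e-01,  1.43389255e+00,  1.24182561e-05,
        1.18138527e+00, -1.78500300e-01]), 'joint_vel': array([ 0.00189346,  0.00086211, -0.0013774 ,  0.00076939,  0.00096437,
        0.00083903]), 'joint_torque': array([-3.42121184e-04, -4.40042710e+01, -1.76586270e+01,  6.32057455e-02,
        5.82701562e-02, -1.84221763e-04]), 'position': array([216.12518276, 585.66987808, 221.56893365]), 'ee_rot': array([ 0.69580245,  0.12371622,  0.69634171, -0.12514581]), 'contact_force': array([-0.19102622,  0.22507762,  0.39668517]), 'wrist_torque': array([-0.02924266,  0.0313205 , -0.00898608]), 'width': 86.83163088072136}
top {'mtx': array([[410.85886761,   0.        , 319.6689259 ],
       [  0.        , 410.85886761, 200.79396472],
       [  0.        ,   0.        ,   1.        ]]), 'k1': -0.08823556114429533, 'R': array([[-0.02581386, -0.9995341 , -0.0162856 ],
       [-0.99527703,  0.02722212, -0.09318043],
       [ 0.09358034,  0.01380334, -0.99551604]]), 't': array([  41.1755898 ,  584.57682177, 1178.48588283])}
side {'mtx': array([[415.05075538,   0.        , 318.30247942],
       [  0.        , 415.05075538, 205.70786693],
       [  0.        ,   0.        ,   1.        ]]), 'k1': -0.0025853914376808475, 'R': array([[-0.97848768, -0.20543721,  0.01890533],
       [-0.15770142,  0.68573507, -0.71056152],
       [ 0.13301173, -0.69825709, -0.70338106]]), 't': array([587.61220109, 113.52744897, 968.78700574])}
```

View pics/top0.png

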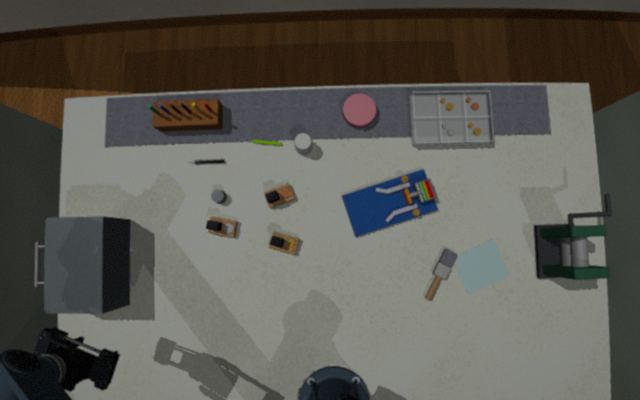

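View pics/side0.png

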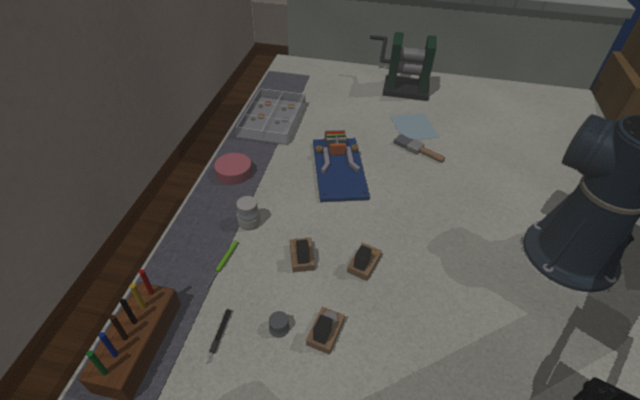

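The top view shows the three sleds near (222,227), (280,195) and (284,243), with the jig near (390,203) and its stop to the upper right. The left sled seems to carry the silver disc, so I'll check in enlarged crops.

Run:
```python
from h import *
p=cv2.imread("pics/top0.png")
a=cv2.resize(p[180:262,195:305],None,fx=7,fy=7,interpolation=cv2.INTER_CUBIC)[:290*2]
cv2.imwrite("pics/c1.png",a)
b=cv2.resize(p[163:243,335:445],None,fx=7,fy=7,interpolation=cv2.INTER_CUBIC)
cv2.imwrite("pics/c2.png",b);print(a.shape,b.shape)
```

```text
(574, 770, 3) (560, 770, 3)
```

View pics/c1.png

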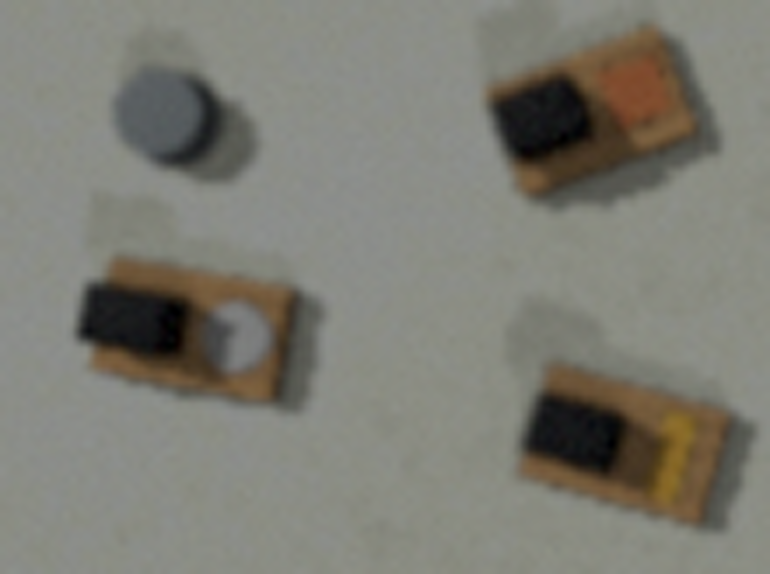

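View pics/c2.png

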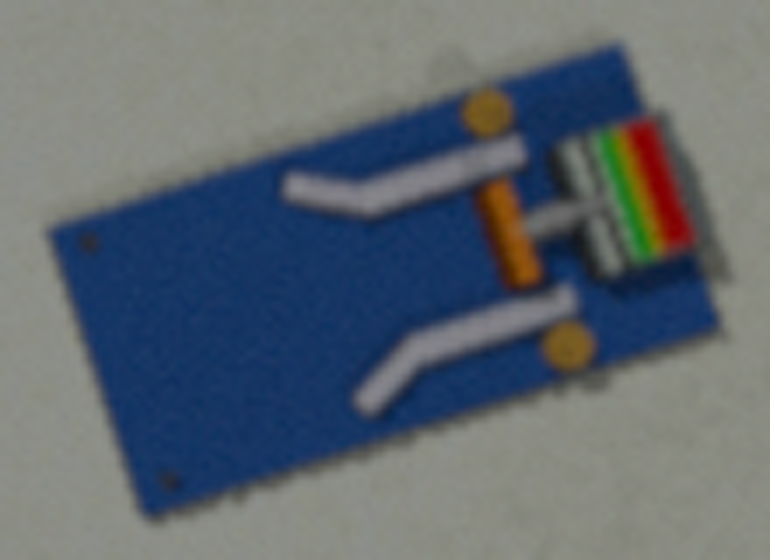

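The crops confirm that the silver sled is the left one, its disc toward the nose at crop (240,337), and that the jig stop is out at the upper right. Next I compute poses from the corners I read.

Run:
```python
from h import *
from scipy.spatial.transform import Rotation as Ro
c=ctrl.get_calibration("top")
f=lambda pts,o,z:np.array([px2w(c,(x+.5)/7-.5+o[0],(y+.5)/7-.5+o[1],z) for x,y in pts])
n=np.linalg.norm
def rect(P): # P: back-left, nose-left, nose-right, back-right
    a=(P[1]+P[2]-P[0]-P[3])/2;b=(P[0]+P[1]-P[2]-P[3])/2
    print("ctr",P.mean(0).round(1),"len",n(a).round(1),n(b).round(1),"yaw",np.degrees(np.arctan2(a[1],a[0])).round(2),"yaw from b",np.degrees(np.arctan2(-b[0],b[1])).round(2));return a/n(a)
o=(195,180)
S=f([(110,258),(296,288),(275,402),(92,370)],o,22);ax=rect(S)
print("grip from body",S.mean(0)-18*ax)
G=f([(86,283),(191,297),(182,357),(79,342)],o,64);rect(G)
print("disc",f([(240,337)],o,25), "body pred",S.mean(0)+21*ax)
print("copper",f([(545,118)],o,64),"brass",f([(575,433)],o,64),"pot",f([(165,115)],o,34))
o=(335,163)
J=f([(50,230),(622,42),(720,330),(148,520)],o,15);ax=rect(J);jc=J.mean(0);ay=np.array([-ax[1],ax[0],0])
tf=lambda P:[((p-jc)@ax).round(1).item() for p in P]+[((p-jc)@ay).round(1).item() for p in P]
print("screws x60,y+-52",tf(f([(488,112),(570,345)],o,37)))
print("green ctr x100",tf(f([(628,197)],o,46)))
print("pad top x50",tf(f([(512,235)],o,51)))
s=ctrl.observe();print(Ro.from_quat(s["ee_rot"],scalar_first=True).as_matrix().round(3))
```

```text
ctr [517.1 316.3  22. ] len 80.4 48.3 yaw -100.73 yaw from b -100.32
grip from body [520.47133342 333.9354652   22.        ]
ctr [520.1 329.8  64. ] len 43.7 24.5 yaw -99.14 yaw from b -98.05
disc [[513.33710412 295.42046212  25.        ]] body pred [513.21207873 295.61702028  22.        ]
copper [[598.26621203 159.79031385  64.        ]] brass [[469.88947872 149.65733728  64.        ]] pot [[607.26509729 324.7313928   34.        ]]
ctr [ 575.9 -182.    15. ] len 257.2 129.4 yaw -73.34 yaw from b -73.59
screws x60,y+-52 [59.6, 59.8, 52.4, -50.6]
green ctr x100 [101.2, -0.1]
pad top x50 [48.9, -0.1]
[[-0.001  0.346  0.938]
 [-0.002  0.938 -0.346]
 [-1.    -0.002 -0.   ]]
```

Call:
drive_tool --grip '[70,70,70,70,70,70,70,70]' --pt "8 -12 34" --pt "8 -12 34" --pt "8 -12 34" --pt "8 -12 34" --pt "8 -12 34" --pt "8 -12 34" --pt "8 -12 34" --pt "8 -12 34" --turn '[0,0,0,0,0,0,0,0]'

```text
t: 0.77
position: [439.3, 400.5, 157.8]
ee_rot: [0.696, 0.124, 0.696, -0.125]
contact_force: [0.4, 0.2, -0.8]
width: 70.4
```

Call:
drive_tool --grip '[70,70,70,70,70,70,70,70]' --pt "8 -12 34" --pt "8 -12 34" --pt "8 -12 34" --pt "0 0 0" --pt "0 0 0" --pt "0 0 0" --pt "0 0 0" --pt "0 0 0" --turn '[0,0,0,0.117,0.117,0.117,0.117,0.117]'

```text
t: 1.43
position: [521.4, 332.5, 133.9]
ee_rot: [0.629, 0.322, 0.63, -0.322]
contact_force: [0.6, -0.3, 0.5]
width: 69.9
```

Call:
drive_tool --grip '[70,70,70,70,70,70,70,70]' --pt "0 0 0" --pt "0 0 0" --pt "0 0 0" --pt "0 0 0" --pt "0 0 0" --pt "0 0 0" --pt "0 0 0" --pt "0 0 0" --turn '[0.117,0.117,0.117,0.117,0.117,0.117,0.117,0]'

```text
t: 2.1
position: [521.3, 332.8, 134.1]
ee_rot: [-0.45, -0.545, -0.451, 0.545]
contact_force: [-0.4, -0.2, -0.8]
width: 70.0
```

Run:
```python
from h import *
from scipy.spatial.transform import Rotation as Ro
s=ctrl.observe();c=ctrl.get_calibration("wrist");p,d=ctrl.capture("wrist");cv2.imwrite("pics/w1.png",p[:,:,::-1])
print(s["position"],s["q"],s["width"]);R=Ro.from_quat(s["ee_rot"],scalar_first=True).as_matrix();print(R.round(3))
print("yaw y",np.degrees(np.arctan2(R[1,1],R[0,1])))
print(c)
print("pred grip",w2px(c,(520.3,332.5,64)),"disc",w2px(c,(513.2,295.6,25)))
```

```text
[521.28884804 332.75335436 134.08069266] [3.87656864e-01 6.26346947e-01 1.52799700e+00 1.75142730e-05
 9.88214290e-01 5.76608162e-01] 69.98021150478256
[[-0.001  0.982 -0.188]
 [-0.    -0.188 -0.982]
 [-1.    -0.001  0.001]]
yaw y -10.826676417106846
{'mtx': array([[344.88076235,   0.        , 319.36994121],
       [  0.        , 344.88076235, 192.21931102],
       [  0.        ,   0.        ,   1.        ]]), 'k1': -0.07652706522259686, 'R': array([[ 9.82090487e-01, -1.88409744e-01, -2.09671339e-04],
       [-1.79935099e-01, -9.38245035e-01,  2.95498923e-01],
       [-5.58715994e-02, -2.90168954e-01, -9.55343050e-01]]), 't': array([-448.80795905,  395.56012939,  432.35928096])}
pred grip (np.float64(318.68782187819323), np.float64(204.6918473028597)) disc (np.float64(318.78605229657234), np.float64(231.19304969448612))
```

View pics/w1.png

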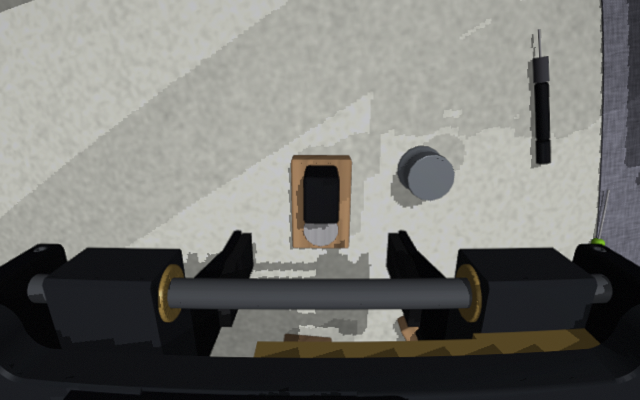

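The wrist picture shows the silver sled between the jaws, with its grip top around (321,195) and its disc at (320,233). That matches the prediction to about 2 px, so I descend and close.

Call:
drive_tool --grip '[70,70,70,70,70,70,70,70]' --pt "20 1 0" --pt "20 0 0" --pt "20 0 0" --pt "20 0 0" --pt "16 0 0" --pt "10 0 0" --pt "0 0 0" --pt "0 0 0" --turn '[0,0,0,0,0,0,0,0]'

```text
t: 2.82
position: [522.4, 332.6, 28.2]
ee_rot: [-0.451, -0.544, -0.452, 0.545]
contact_force: [-0.8, 0.6, 0.2]
width: 69.7
```

Call:
drive_tool --grip '[20,20,20,20,20,20,20,20]' --pt "0 0 0" --pt "0 0 0" --pt "0 0 0" --pt "0 0 0" --pt "0 0 0" --pt "0 0 0" --pt "0 0 0" --pt "0 0 0" --turn '[0,0,0,0,0,0,0,0]'

```text
t: 3.48
position: [522.5, 332.7, 28.6]
ee_rot: [-0.451, -0.544, -0.451, 0.545]
contact_force: [-0.1, 0.2, 0.0]
width: 25.9
```

Call:
drive_tool --grip '[0,0,0,0,0,0,0,0]' --pt "0 0 0" --pt "0 0 0" --pt "-6 0 0" --pt "-14 0 0" --pt "-20 0 0" --pt "-20 0 0" --pt "-20 0 0" --pt "0 0 0" --turn '[0,0,0,0,0,0,0,0]'

```text
t: 4.15
position: [525.1, 333.8, 112.4]
ee_rot: [0.452, 0.547, 0.45, -0.542]
contact_force: [1.7, 0.6, -2.1]
width: 25.8
```

Call:
drive_tool --grip '[0,0,0,0,0,0,0,0]' --pt "0 4 14" --pt "0 7 29" --pt "0 7 29" --pt "0 7 29" --pt "0 7 29" --pt "0 7 29" --pt "0 7 29" --pt "0 7 29" --turn '[0,0,0,0,0,0,0,0]'

```text
t: 4.82
position: [532.7, 107.6, 107.0]
ee_rot: [-0.45, -0.544, -0.452, 0.545]
contact_force: [1.4, -0.8, -2.1]
width: 25.6
```

Call:
drive_tool --grip '[0,0,0,0,0,0,0,0]' --pt "0 8 29" --pt "0 8 29" --pt "0 8 29" --pt "0 8 29" --pt "0 8 29" --pt "0 7 29" --pt "0 4 17" --pt "0 0 0" --turn '[0,0,0,0,0,0,0,0]'

```text
t: 5.48
position: [548.6, -92.0, 107.2]
ee_rot: [-0.45, -0.545, -0.45, 0.546]
contact_force: [0.2, 0.3, -1.7]
width: 26.2
```

Call:
drive_tool --grip '[0,0,0,0,0,0,0,0]' --pt "0 0 0" --pt "0 0 0" --pt "0 0 0" --pt "0 0 0" --pt "0 0 0" --pt "0 0 0" --pt "0 0 0" --pt "0 0 0" --turn '[-0.08,-0.08,-0.08,-0.08,-0.08,-0.08,0,0]'

```text
t: 6.15
position: [547.7, -86.9, 107.5]
ee_rot: [0.566, 0.422, 0.568, -0.422]
contact_force: [0.4, 0.5, -1.9]
width: 25.3
```

Run:
```python
from h import *
from scipy.spatial.transform import Rotation as Ro
s=ctrl.observe();c=ctrl.get_calibration("wrist");p,d=ctrl.capture("wrist");cv2.imwrite("pics/w2.png",p[:,:,::-1])
print(s["position"],s["q"],s["width"],s["contact_force"]);R=Ro.from_quat(s["ee_rot"],scalar_first=True).as_matrix()
print("yaw y",np.degrees(np.arctan2(R[1,1],R[0,1])))
a=np.radians(-73.45);ax=np.array([np.cos(a),np.sin(a)]);ay=np.array([-ax[1],ax[0]])
dl=s["position"][:2]-(576,-182);print("in jig",dl@ax,dl@ay)
J=lambda x,y,z:(*(np.array([576,-182])+x*ax+y*ay),z)
for n,q in dict(bl=(-130,65,15),br=(-130,-65,15),fl=(130,65,15),fr=(130,-65,15),s1=(60,52,37),s2=(60,-52,37),green=(100,0,46)).items(): print(n,np.round(w2px(c,J(*q))))
p,d=ctrl.capture("top");cv2.imwrite("pics/t2.png",cv2.resize(p[150:250,300:445,::-1],None,fx=5,fy=5,interpolation=cv2.INTER_CUBIC))
```

```text
[547.72871531 -86.91545602 107.52868107] [-3.58914818e-01  5.96873635e-01  1.71000508e+00  7.59672129e-05
  8.37396981e-01 -6.50175965e-01] 25.281946795512887 [ 0.43034089  0.50584971 -1.89925166]
yaw y 16.685216944669275
in jig -99.19846680484576 -0.015029181695274464
bl [407. 156.]
br [234. 156.]
fl [384. 412.]
fr [255. 412.]
s1 [380. 377.]
s2 [260. 377.]
green [320. 419.]
```

View pics/w2.png

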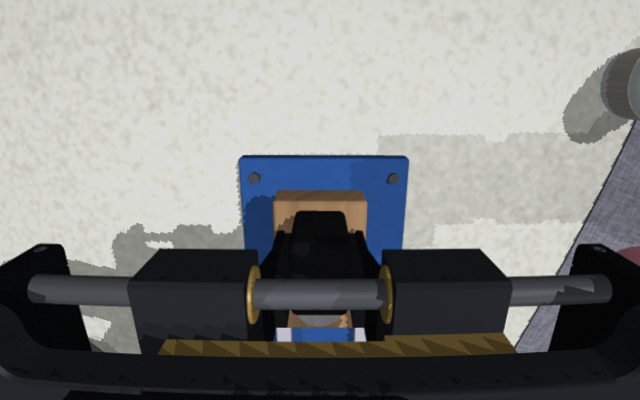

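The wrist view shows the bed's rear edge from (239,156) to (408,156), so its centre is at 323. The sled sits straight and centred at about 320, so I shift about 1.5 mm in +y and then lower.

Call:
drive_tool --grip '[0,0,0,0,0,0,0,0]' --pt "10 1.5 0" --pt "15 0 0" --pt "15 0 0" --pt "12 0 0" --pt "6 0 0" --pt "2 0 0" --pt "0 0 0" --pt "0 0 0" --turn '[0,0,0,0,0,0,0,0]'

```text
t: 6.92
position: [550.7, -87.2, 48.7]
ee_rot: [0.568, 0.422, 0.567, -0.422]
contact_force: [0.1, -0.7, -2.4]
width: 25.7
```

Call:
drive_tool --grip '[0,0,0,0,0,0]' --pt "1 0 0" --pt "1 0 0" --pt "0.5 0 0" --pt "0.5 0 0" --pt "0 0 0" --pt "0 0 0" --turn '[0,0,0,0,0,0]'

```text
t: 7.42
position: [550.4, -87.1, 45.7]
ee_rot: [0.568, 0.422, 0.568, -0.422]
contact_force: [-0.5, 0.5, -1.1]
width: 25.6
```

Call:
drive_tool --grip '[0,0,0,0,0]' --pt "0.5 0 0" --pt "0.5 0 0" --pt "0.5 0 0" --pt "0 0 0" --pt "0 0 0" --turn '[0,0,0,0,0]'

```text
t: 7.83
position: [550.3, -87.1, 44.0]
ee_rot: [0.568, 0.422, 0.568, -0.422]
contact_force: [0.2, 0.2, -2.2]
width: 25.8
```

Call:
drive_tool --grip '[0,0,0,0]' --pt "0.5 0 0" --pt "0.5 0 0" --pt "0 0 0" --pt "0 0 0" --turn '[0,0,0,0]'

```text
t: 8.17
position: [550.4, -87.1, 43.6]
ee_rot: [0.568, 0.422, 0.568, -0.422]
contact_force: [-0.7, 1.3, 4.5]
width: 25.9
```

Contact with the bed is felt as a force change of about +6 N. Now I slide toward the stop, with the nose roughly 85 mm away.

Call:
drive_tool --grip '[0,0,0,0,0,0,0,0]' --pt "0 0 5" --pt "0 0 8" --pt "0 0 8" --pt "0 0 8" --pt "0 0 8" --pt "0 0 5" --pt "0 0 0" --pt "0 0 0" --turn '[0,0,0,0,0,0,0,0]'

```text
t: 8.83
position: [563.1, -128.1, 43.6]
ee_rot: [0.568, 0.422, 0.567, -0.422]
contact_force: [-1.2, -0.9, 3.8]
width: 26.0
```

```bash
cat > look.py <<'E'
from h import *
import sys
from scipy.spatial.transform import Rotation as Ro
s=ctrl.observe();R=Ro.from_quat(s["ee_rot"],scalar_first=True).as_matrix()
print(s["position"].round(1),"F tool",(R.T@s["contact_force"]).round(1),"M tool",(R.T@s["wrist_torque"]).round(2),s["width"],"yaw",np.degrees(np.arctan2(R[1,1],R[0,1])))
a=np.radians(-73.45);ax=np.array([np.cos(a),np.sin(a)]);ay=np.array([-ax[1],ax[0]])
dl=s["position"][:2]-(576,-182);print("in jig",dl@ax,dl@ay)
p,_=ctrl.capture("top");q,_=ctrl.capture("side")
A=cv2.resize(p[163:243,335:445,::-1],(770,560),interpolation=cv2.INTER_CUBIC)[:400]
B=cv2.resize(q[120:210,290:390,::-1],None,fx=6,fy=6,interpolation=cv2.INTER_CUBIC)
cv2.imwrite(f"pics/{sys.argv[1]}t.png",A);cv2.imwrite(f"pics/{sys.argv[1]}s.png",B)
h=min(A.shape[0],B.shape[0]);C=np.hstack([cv2.resize(A,(420,int(400*420/770))),cv2.resize(B,(380,342))[:int(400*420/770)]])
E
python3 look.py a
```

```text
[ 563.1 -128.1   43.6] F tool [-3.8 -1.4  0.5] M tool [-0.05 -0.1  -0.33] 26.019649971557342 yaw 16.78410909824276
in jig -55.35699653942336 2.9981236026643474
```

View pics/as.png

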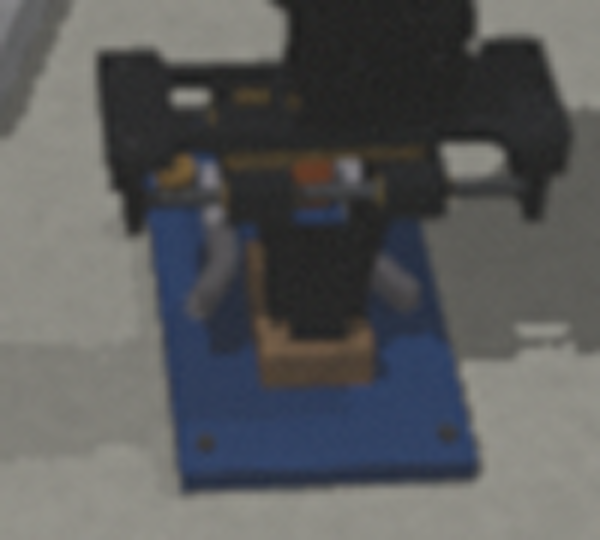

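The side crop shows the sled's back face spanning (265–373, 385), with its centre at 319. The jig's centre line at that row is about 319, so the sled is centred at the rail mouth. I continue to just short of the stop.

Call:
drive_tool --grip '[0,0,0,0,0,0,0,0]' --pt "0 0 4" --pt "0 0 6" --pt "0 0 6" --pt "0 0 6" --pt "0 0 6" --pt "0 0 4" --pt "0 0 0" --pt "0 0 0" --turn '[0,0,0,0,0,0,0,0]'

```text
t: 9.6
position: [571.8, -157.6, 43.6]
ee_rot: [0.568, 0.422, 0.568, -0.422]
contact_force: [-1.0, 0.8, 6.0]
width: 25.7
```

```bash
python3 look.py b
```

```text
[ 571.8 -157.6   43.6] F tool [-6.  -0.7 -1. ] M tool [ 0.02  0.18 -0.2 ] 25.709285517356708 yaw 16.78099051523057
in jig -24.591363435681757 2.9497786291721413
```

Call:
drive_tool --grip '[0,0,0,0,0,0]' --pt "0 0 2" --pt "0 0 3" --pt "0 0 3" --pt "0 0 2" --pt "0 0 0" --pt "0 0 0" --turn '[0,0,0,0,0,0]'

```text
t: 10.2
position: [574.4, -166.4, 43.6]
ee_rot: [0.567, 0.422, 0.568, -0.421]
contact_force: [-1.6, 3.0, 7.0]
width: 25.9
```

Call:
drive_tool --grip '[0,0,0,0,0]' --pt "0 0 1" --pt "0 0 1" --pt "0 0 1" --pt "0 0 0" --pt "0 0 0" --turn '[0,0,0,0,0]'

```text
t: 10.62
position: [575.1, -168.8, 43.6]
ee_rot: [0.567, 0.422, 0.568, -0.421]
contact_force: [-1.9, 4.0, 7.5]
width: 25.9
```

```bash
python3 look.py c
```

```text
[ 575.1 -168.8   43.6] F tool [-7.5 -0.7 -4.4] M tool [-0.01  0.63 -0.05] 25.89458469377125 yaw 16.78462774048071
in jig -12.905249267384583 2.850079838515517
```

View pics/ct.png

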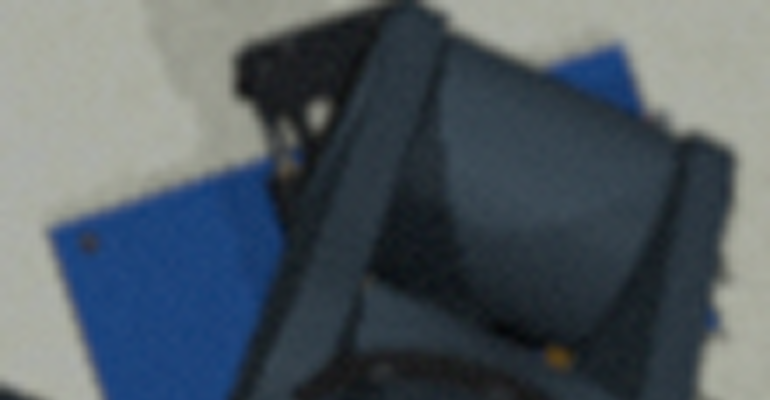

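The top view is occluded by the arm. I advance in small steps, logging force, and will use the wrist and side views of the pointer.

Call:
drive_tool --grip '[0,0,0,0,0]' --pt "0 0 1" --pt "0 0 1" --pt "0 0 1" --pt "0 0 0" --pt "0 0 0" --turn '[0,0,0,0,0]'

```text
t: 11.13
position: [575.9, -171.7, 43.6]
ee_rot: [0.567, 0.422, 0.568, -0.421]
contact_force: [-1.7, 4.5, 7.0]
width: 25.8
```

```bash
python3 look.py d
python3 - <<'E'
from h import *
p,_=ctrl.capture("wrist");q,_=ctrl.capture("side")
A=cv2.resize(p[200:400,220:420,::-1],(400,400));B=cv2.resize(q[125:175,310:370,::-1],(400,333),interpolation=cv2.INTER_CUBIC)
B=cv2.copyMakeBorder(B,0,67,0,0,cv2.BORDER_CONSTANT);cv2.imwrite("pics/dw.png",np.hstack([A,B]))
E
```

```text
[ 575.9 -171.7   43.6] F tool [-7.  -0.4 -4.8] M tool [-0.02  0.62 -0.06] 25.84983324249486 yaw 16.78686952293337
in jig -9.948191114411678 2.8388298832461714
```

View pics/dw.png

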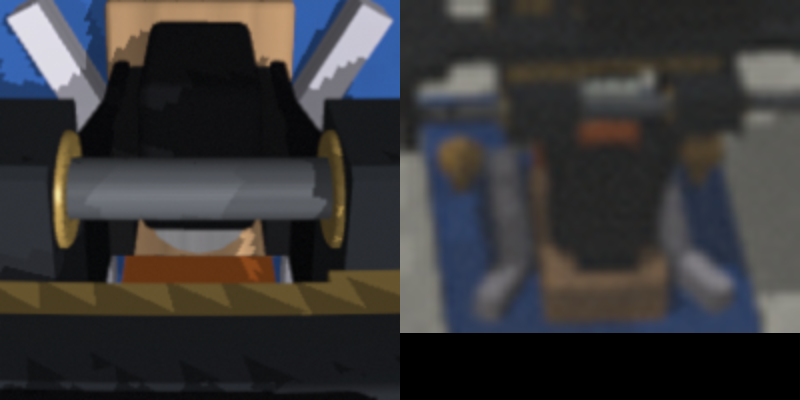

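The wrist crop shows the orange pad edge directly beyond the disc, with the sled straight between the rails. Force is flat at about 4.5 N, which is probably friction, so the stop is likely not yet pushed. I keep stepping.

Call:
drive_tool --grip '[0,0,0,0]' --pt "0 0 1" --pt "0 0 1" --pt "0 0 0" --pt "0 0 0" --turn '[0,0,0,0]'

```text
t: 11.67
position: [576.1, -172.5, 43.6]
ee_rot: [0.566, 0.422, 0.569, -0.421]
contact_force: [-1.6, 6.2, 9.3]
width: 25.5
```

Call:
drive_tool --grip '[0,0,0,0]' --pt "0 0 1" --pt "0 0 1" --pt "0 0 0" --pt "0 0 0" --turn '[0,0,0,0]'

```text
t: 12.0
position: [576.4, -173.8, 43.6]
ee_rot: [0.566, 0.423, 0.569, -0.421]
contact_force: [-1.4, 8.6, 9.6]
width: 25.9
```

```bash
python3 look.py e
python3 - <<'E'
from h import *
c=ctrl.get_calibration("wrist");p,_=ctrl.capture("wrist");cv2.imwrite("pics/ew.png",p[:,:,::-1])
a=np.radians(-73.45);ax=np.array([np.cos(a),np.sin(a)])
for x in (45,48,51,55): # pad face top edge / far edge
    q=np.array([576,-182])+x*ax; print(x,w2px(c,(*q,51)),w2px(c,(*q,37)))
for v in range(318,346,2): print(v,p[v,318:323].mean(0).round(),end=' ')
q,_=ctrl.capture("side");print()
# scale/pointer visible in side view?
c=ctrl.get_calibration("side")
for x in (84,90,100,108): print(x,w2px(c,(*(np.array([576,-182])+x*ax),46)))
E
```

```text
[ 576.4 -173.8   43.6] F tool [-9.6  1.2 -8.7] M tool [-0.05  1.21  0.19] 25.921226894990372 yaw 16.773102781381397
in jig -7.762536614078495 2.749669887231273
45 (np.float64(315.35905412732933), np.float64(341.3568740826399)) (np.float64(315.62736630576944), np.float64(324.9090880156765))
48 (np.float64(315.3629341354045), np.float64(345.71757452132294)) (np.float64(315.6292232285514), np.float64(329.09212090378185))
51 (np.float64(315.3668857707083), np.float64(350.0256020654783)) (np.float64(315.6311562962534), np.float64(333.22913435935993))
55 (np.float64(315.3722617634362), np.float64(355.6886423936709)) (np.float64(315.633848562407), np.float64(338.67428741978995))
318 [125. 125. 127.] 320 [126. 124. 128.] 322 [125. 125. 127.] 324 [126. 125. 128.] 326 [128. 117. 108.] 328 [101.  62.  34.] 330 [99. 51. 18.] 332 [100.  52.  18.] 334 [100.  51.  19.] 336 [100.  51.  18.] 338 [100.  51.  18.] 340 [100.  52.  20.] 342 [102.  81.  43.] 344 [101.  84.  45.] 
84 (np.float64(337.4670693110791), np.float64(138.66060112833532))
90 (np.float64(337.23026395844664), np.float64(137.44443998654262))
100 (np.float64(336.8392771923614), np.float64(135.43646612876827))
108 (np.float64(336.5297614744381), np.float64(133.84691436697165))
```

Contact came at measured jig x ≈ −10, and the numbers fit: friction of about 4.5 N plus 2 N preload plus 0.8 N/mm × 2.2 mm gives about 8.3 N, against 8.7 N measured. The target is measured x ≈ 0, with a tool force of about 14.5 N.

Call:
drive_tool --grip '[0,0,0,0,0,0]' --pt "0 0 1" --pt "0 0 1" --pt "0 0 1" --pt "0 0 1" --pt "0 0 0" --pt "0 0 0" --turn '[0,0,0,0,0,0]'

```text
t: 12.7
position: [577.1, -176.4, 43.6]
ee_rot: [0.565, 0.423, 0.57, -0.421]
contact_force: [-1.7, 10.4, 11.1]
width: 25.7
```

```bash
python3 look.py f
```

```text
[ 577.1 -176.4   43.6] F tool [-11.    1.3 -10.5] M tool [-0.    1.65  0.27] 25.70000032507949 yaw 16.753934107905717
in jig -5.085747877245576 2.7000569997068635
```

Call:
drive_tool --grip '[0,0,0,0,0,0]' --pt "0 0 1" --pt "0 0 1" --pt "0 0 1" --pt "0 0 1" --pt "0 0 0" --pt "0 0 0" --turn '[0,0,0,0,0,0]'

```text
t: 13.3
position: [577.9, -178.9, 43.7]
ee_rot: [0.564, 0.423, 0.57, -0.42]
contact_force: [-2.0, 13.7, 13.0]
width: 25.7
```

Call:
drive_tool --grip '[0,0,0,0,0,0]' --pt "0 0 1" --pt "0 0 1" --pt "0 0 1" --pt "0 0 0" --pt "0 0 0" --pt "0 0 0" --turn '[0,0,0,0,0,0]'

```text
t: 13.8
position: [578.4, -180.8, 43.7]
ee_rot: [0.564, 0.424, 0.571, -0.42]
contact_force: [-2.5, 15.0, 13.4]
width: 25.2
```

```bash
python3 look.py g
python3 - <<'E'
from h import *
from scipy.spatial.transform import Rotation as Ro
c=ctrl.get_calibration("wrist");p,_=ctrl.capture("wrist")
a=np.radians(-73.45);ax=np.array([np.cos(a),np.sin(a)])
for x in (45,50,55,60):
    q=np.array([576,-182])+x*ax; print(x,np.round(w2px(c,(*q,51)),1),np.round(w2px(c,(*q,37)),1))
for v in range(318,346,2): print(v,p[v,318:323].mean(0).round(),end=' ')
s=ctrl.observe();print(Ro.from_quat(s["ee_rot"],scalar_first=True).as_matrix()[:,0],s["joint_vel"].round(4))
q,_=ctrl.capture("side")
A=cv2.resize(p[200:360,220:420,::-1],(400,320));B=cv2.resize(q[118:178,305:375,::-1],(400,343),interpolation=cv2.INTER_CUBIC)
A=cv2.copyMakeBorder(A,0,23,0,0,cv2.BORDER_CONSTANT);cv2.imwrite("pics/gw.png",np.hstack([A,B]))
E
```

```text
[ 578.4 -180.8   43.7] F tool [-13.2   1.9 -15.2] M tool [-0.04  2.47  0.53] 25.23363432850645 yaw 16.719712779669408
in jig -0.4948628694157526 2.615671196743867
45 [315.7 330.8] [316.  314.9]
50 [315.7 338.3] [316.  322.1]
55 [315.7 345.6] [316.  329.1]
60 [315.7 352.8] [316. 336.]
318 [126. 125. 128.] 320 [126. 125. 128.] 322 [126. 125. 128.] 324 [126. 125. 128.] 326 [127. 120. 116.] 328 [100.  62.  35.] 330 [99. 50. 18.] 332 [99. 50. 18.] 334 [99. 51. 18.] 336 [99. 51. 18.] 338 [99. 50. 19.] 340 [99. 51. 19.] 342 [97. 77. 40.] 344 [102.  84.  46.] [-0.00536841  0.01016161 -0.99993396] [ 0.0011  0.0004  0.0009 -0.0003  0.0001 -0.001 ]
```

View pics/gw.png

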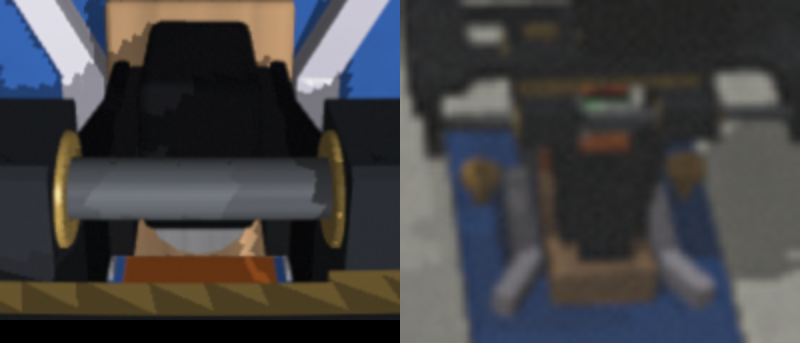

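The wrist crop shows the pad edge moving with the nose, so contact is held. Its row of 327.3 gives a pad face at x ≈ 53.7 and a travel of about 8.7 mm, close to the 9.5 mm from TCP and about 8–9 mm from force. I nudge slightly to mid-green and hold.

Call:
drive_tool --grip '[0,0,0,0,0,0,0,0]' --pt "0 0 0.5" --pt "0 0 0.5" --pt "0 0 0" --pt "0 0 0" --pt "0 0 0" --pt "0 0 0" --pt "0 0 0" --pt "0 0 0" --turn '[0,0,0,0,0,0,0,0]'

```text
t: 14.67
position: [578.5, -181.2, 43.7]
ee_rot: [0.563, 0.424, 0.571, -0.42]
contact_force: [-2.2, 17.2, 15.3]
width: 26.0
```

Call:
drive_tool --grip '[0,0,0,0,0,0,0,0]' --pt "0 0 0" --pt "0 0 0" --pt "0 0 0" --pt "0 0 0" --pt "0 0 0" --pt "0 0 0" --pt "0 0 0" --pt "0 0 0" --turn '[0,0,0,0,0,0,0,0]'

```text
t: 15.33
position: [578.5, -181.2, 43.7]
ee_rot: [0.563, 0.424, 0.571, -0.42]
contact_force: [-2.2, 16.8, 14.4]
width: 25.5
```

Call:
drive_tool --grip '[0,0,0,0,0,0,0,0]' --pt "0 0 0" --pt "0 0 0" --pt "0 0 0" --pt "0 0 0" --pt "0 0 0" --pt "0 0 0" --pt "0 0 0" --pt "0 0 0" --turn '[0,0,0,0,0,0,0,0]'

```text
t: 16.0
position: [578.4, -181.2, 43.7]
ee_rot: [0.563, 0.424, 0.571, -0.42]
contact_force: [-2.6, 18.0, 14.7]
width: 25.7
```

```bash
python3 look.py i
python3 - <<'E'
from h import *
q=np.mean([ctrl.capture("side")[0].astype(float) for _ in range(8)],0).astype(np.uint8)
B=cv2.resize(q[125:150,320:355,::-1],None,fx=20,fy=20,interpolation=cv2.INTER_CUBIC)
cv2.imwrite("pics/is.png",cv2.convertScaleAbs(B,alpha=1.5))
E
```

```text
[ 578.4 -181.2   43.7] F tool [-14.5   2.7 -18.2] M tool [-0.01  2.65  0.61] 25.71004442094317 yaw 16.712814677447618
in jig -0.06284525224412374 2.567940342345394
```

View pics/is.png

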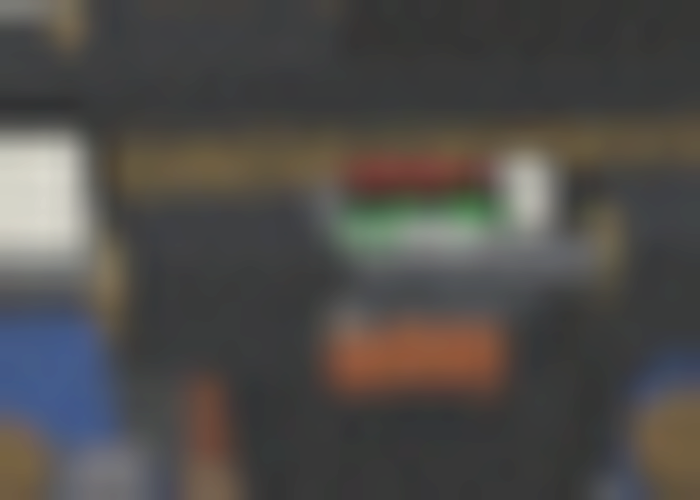

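In the crop the green band is visible at v ≈ 220 with a dark line at v ≈ 197, where yellow would be. The raised pointer appears shifted in this oblique view, so I compare it with its known start position (x = 90) in the first side picture.

Run:
```python
from h import *
a=cv2.imread("pics/side0.png")[:,:,::-1].astype(float)
q=np.mean([ctrl.capture("side")[0].astype(float) for _ in range(4)],0)
for v in range(129,147): print(v,a[v,338:344].mean(0).round(),q[v,338:344].mean(0).round())
p=cv2.resize(a[125:150,320:355].astype(np.uint8)[:,:,::-1],None,fx=20,fy=20,interpolation=cv2.INTER_CUBIC)
cv2.imwrite("pics/s0z.png",cv2.convertScaleAbs(p,alpha=1.3))
s=ctrl.observe();print(s["position"])
```

```text
129 [119. 121. 114.] [38. 39. 39.]
130 [98. 94. 91.] [40. 40. 40.]
131 [103.  57.  57.] [52. 49. 41.]
132 [114.  42.  41.] [68. 54. 41.]
133 [115.  62.  42.] [77. 46. 39.]
134 [92. 91. 45.] [56. 44. 36.]
135 [56. 81. 42.] [55. 74. 56.]
136 [52. 63. 52.] [ 87. 100.  88.]
137 [84. 86. 82.] [80. 85. 81.]
138 [96. 98. 94.] [61. 63. 64.]
139 [81. 84. 83.] [51. 52. 54.]
140 [62. 64. 64.] [58. 54. 54.]
141 [53. 56. 57.] [82. 59. 49.]
142 [66. 59. 56.] [96. 59. 42.]
143 [104.  71.  53.] [88. 55. 39.]
144 [122.  75.  47.] [60. 43. 37.]
145 [110.  67.  43.] [39. 38. 37.]
146 [92. 58. 41.] [35. 36. 37.]
[ 578.44621461 -181.21379264   43.70819713]
```

View pics/s0z.png

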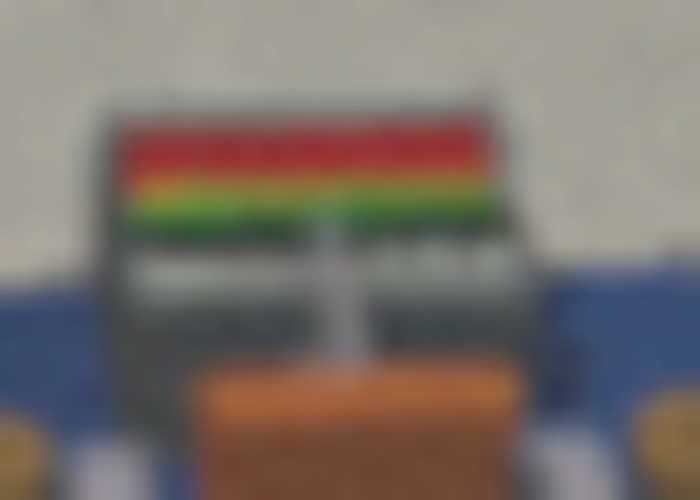

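Since the start picture, the pointer row moved from about 136.2 to 134.3 px and the pad's top edge from 142.6 to 140.5 px. At about 0.2 px/mm that is a travel of roughly 9.5–10.5 mm, mid-green. I hand in.

```bash
python3 -c "
from rig import ctrl
s=ctrl.observe();print(s['t'],s['contact_force'],s['joint_vel'].round(4));print(ctrl.sign_off())"
```

```text
16.7 [-1.57133672 17.37112339 15.34629553] [ 0.0015 -0.0004 -0.0002 -0.0015 -0.0014  0.0016]
the job is handed in; nothing more can be done
None
```

I gripped the silver sled by its black grip and laid it flat on the jig bed. I slid it between the rails and pressed the stop to about 10 mm, mid-green. I handed it in at about 17 s with the sled still held and pressed.

**Stop travel:** four estimates all fall in the green (6–14 mm).

| Source | Travel |
|---|---|
| Arm position past first contact | about 10 mm |
| Pointer and pad shift in the side view | 9.5–10.5 mm |
| Wrist view, before the final 1 mm nudge | about 8.7 mm |
| Tool force, before the final 1 mm nudge | about 8–9 mm |

**Hold:** the arm was at rest with the grip at 26 mm and the tool tilted about 0.01 rad. It pushed along the slide with about 18 N and down with about 14 N, bed friction included.

**Checks that disagreed or could not be made:**
- **Force:** the final push is 18 N, against about 14.5 N expected for 10 mm. I put the difference down to more friction from the downward press. The contact force on the stop itself was inferred from the spring, not measured.
- **Pointer:** in the final side view its dark line appears where the yellow band should be. The start picture shows the same offset for the raised pointer, and correcting for it puts the pointer in the green.
- **Sideways position:** the top-camera jig pose puts the tool about 2.6 mm off the centre line, while the wrist and side views show it within about 1 mm. Both are inside the 9 mm limit.
- **Other items on the bench:** I did not take a final picture of them. The path was planned to clear them, and I felt no unexpected contact.

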